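Open the press on the round cheese

TASK

Two small screw presses stand on the packing table, one holding a round cheese and the other a rectangular block. Unscrew the handwheel of the press with the round cheese, anticlockwise seen from above, until its pressing plate stands at least 12 mm clear above the cheese, then let go. Leave the cheese where it lies and do not work the other press.

Things in the scene. Friction and masses are not known exactly. Their poses are not given: they have to be found in the camera images.
- round_grip (a point): Centre of the handwheel of the press holding the round cheese: level dark steel wheel, 60 mm outer diameter, rim a 12 mm round bar, 3 spokes, 20 mm hub. The point is on the vertical spindle axis, mid-height of the rim, about 215 mm above the table at the start. z: spindle axis, up. Grip it from above across its diameter; nothing stands over 6 mm above the rim; 50 mm free depth below the point.
- round_lift (a joint): Rise in m of that press's spindle, wheel and plate (steel disc 92 mm across): 0 = closed, plate down on the cheese (start). Fast screw: each radian the wheel turns anticlockwise seen from above lifts them all 0.012 m, so the hand must rise with the wheel. Turning takes about 0.3 N m; it stays where left; stop at 0.024 (2.0 rad).
- round_cheese_mid (a point): Centre, half-way up, of the round cheese: cream-coloured, 122 mm across, 60 mm high, 0.7 kg, loose on the press's base plate under the pressing plate, concentric with the spindle.
- block_grip (a point): Centre of the same kind of handwheel on the other press, which holds a rectangular cheese (135 x 100 x 45 mm); about 200 mm above the table. Leave it alone. Each press: steel base 150 x 200 x 14 mm, two pillars 160 mm apart, crossbar 34 mm wide with its top at 150 mm; brass nut (32 mm across) and bolt heads on it reach 163 mm.
Mind the look-alikes: they are no part of the job. What is shaped like the part that bears round_grip but purple is not meant.

How it is judged:
At the end, for the whole second after the job is handed in: The plate of the press with the round cheese is lifted at least 12 mm (11 mm is accepted) and at rest, and the round cheese lies within 15 mm of where it was (value of joint round_lift above 0.011 m and velocity of joint round_lift between -0.002 and 0.002 m/s and distance of round_cheese_mid from where it was at the start of the episode below 0.015 m); the robot touches nothing.
It fails at once if The other press is worked: its handwheel moves more than 4 mm (about 20 degrees of turn) (distance of block_grip from where it was at the start of the episode above 0.004 m).
It also fails if it takes over 35 s, if anything falls off the work surface, if the arm or the gripper's body presses on something with over 40 N, if the wrist force passes 120 N, or if a joint passes its speed limit or range.

ROBOT

A 6-joint arm with a two-finger parallel gripper is mounted at the origin on the work surface. World frame = base frame: x ahead of the robot, y to its left, z up, the work surface at z = 0. Lengths are in m, angles in rad, forces in N, time in s.
With the tool pointing down it reaches from about 0.325 to 0.775 m from the base axis. Payload 5.5 kg.
Tool frame: the origin (TCP) lies between the finger pads; the fingertips stand 8 mm ahead of it and the grasp point (between the pads) lies 11 mm behind it (tcp_to_tips is the distance from the TCP to the fingertips, in m); z points along the fingers, y is the line along which they close (so a half turn about z gives the same grasp; the last joint's range is limited). The gripper opens to 88 mm and grips with 3 to 60 N. Pads are 20 mm wide; open, the fingers measure 115 mm over their backs; the gripper's body (75 mm by 178 mm) begins 61 mm behind the grasp point.
Start: joints at [1.087, 0.091, 1.231, -0, 1.82, -0.057], TCP at [0.248, 0.546, 0.208] pointing down, gripper open.
Joint ranges: [-2.87, 2.87], [-0.86, 2.18], [0.17, 2.46], [-1.51, 4.65], [0.06, 2.69], [-2.65, 2.65]. Speed limits (rad/s): [2.57, 2.57, 3.01, 3.14, 3.14, 3.14].

INTERFACE

Orientations are given as a unit quaternion [w, x, y, z].
In Python, from bench import * gives the robot as it stands. Calls block until the motion is done:
- move_to(position, orientation): joint-space move of the TCP to a pose.
- move_l(position, speed=0.15, orientation=None): straight line of the TCP; orientation=None keeps the orientation; speed is the mean speed in m/s.
- movej(angles): joint-space move.
- gripper_open() and close(): open the fingers fully, or close them until they stop; the grip force is fixed at half the most.
- hold(seconds).
- inverse_kinematics(position, orientation): joint angles nearest the present ones, or None.
- state(): the state.
- get_image(name): name is "side" or "top"; returns a dict with "frame" (480x640x3 uint8, blue, green, red), "depth" (480x640 float32, m along the optical axis (not along the pixel's ray), 0 where there is no reading), "camera_matrix" (3x3 intrinsics, pixels), "k1" (the pictures are not rectified: a ray, as slopes to the right and down, at radius r is drawn at 1 + k1 r^2 times it, then the intrinsics apply), "view" (4x4, takes a point from world to camera coordinates). Camera axes: x right, y up, looking along -z (the intrinsics and any distortion apply to the point x, -y, -z); pixel columns grow to the right and rows downward; lengths in m; the calibration is good to about 2 mm. A picture is of the moment at which its call begins.
A pose or a line that the arm cannot do raises IKError and nothing moves.
- job_done(): hands the job in; it is judged then, once.
The state is a dict: "time": time; "joint_pos": joint angles; "dq": joint speeds; "joint_torque": joint torques, N m; "ee_pos": TCP position; "ee_rot": TCP orientation; "ft_force": force on the tool from outside, world axes, zero at the start; "moment": the same for the moment, N m; "finger_gap": finger opening in m; "finger_force": force on a finger pad.
Only numpy, scipy, OpenCV 4.12 (cv2) and the standard library are available. Lean on these libraries where they do the work, as an engineer would, in place of code of your own. Each camera call takes 0.05 s, during which the arm holds its last target. There are 200 camera calls.

## Working session

There is one attempt and no reset: what is moved stays moved. The work goes in short steps, each a Python script; the robot and the scene stay as the last script left them, time stands still between calls to the robot, and variables do not carry over. Pictures are saved under pics/ and viewed, at most 10 in all, crops included, and the job is handed in when it is done.

```bash
mkdir -p pics
python3 - <<'E'
from bench import *
import cv2,numpy as np,pickle
d={n:get_image(n) for n in("top","side")}
pickle.dump(d,open("d0.pkl","wb"))
for n in d:
    cv2.imwrite(f"pics/{n}0.png",d[n]["frame"]); print(n,d[n]["camera_matrix"],d[n]["k1"],d[n]["view"])
print(state())
E
```

```text
top [[533.57674816   0.         314.57565185]
 [  0.         533.57674816 233.54824933]
 [  0.           0.           1.        ]] -0.1558006198659904 [[-0.02672446 -0.99948615  0.01769862 -0.13709844]
 [ 0.98860299 -0.02380116  0.14865272 -0.56077024]
 [-0.14815509  0.02146958  0.98873107 -1.36204417]
 [ 0.          0.          0.          1.        ]]
side [[464.64610112   0.         317.18833906]
 [  0.         464.64610112 234.22643323]
 [  0.           0.           1.        ]] -0.05409561823561902 [[ 0.68853407 -0.72510193 -0.01216705 -0.46943158]
 [ 0.49045944  0.45323522  0.74433015 -0.30040513]
 [-0.53420069 -0.51846411  0.66770097 -1.11148109]
 [ 0.          0.          0.          1.        ]]
{'time': 0.1, 'joint_pos': array([ 1.08730996e+00,  9.17697641e-02,  1.23172544e+00, -3.38597360e-05,
        1.81977537e+00, -5.66891097e-02]), 'dq': array([ 0.00154261, -0.00092939, -0.00241928, -0.00137657,  0.00013495,
        0.00064102]), 'joint_torque': array([ 2.30252124e-03, -4.47855127e+01, -4.07570171e+01,  7.00416835e-02,
        2.84100889e-02, -1.19309038e-04]), 'ee_pos': array([0.24825378, 0.54593232, 0.20675082]), 'ee_rot': array([-2.08032498e-04,  2.11786644e-01,  9.77315565e-01, -8.12927718e-04]), 'ft_force': array([ 0.35059361,  0.10567437, -0.30344615]), 'moment': array([-0.02202288, -0.0117223 ,  0.00286442]), 'finger_force': 0.0, 'finger_gap': 0.08776648423003161}
```

View pics/top0.png

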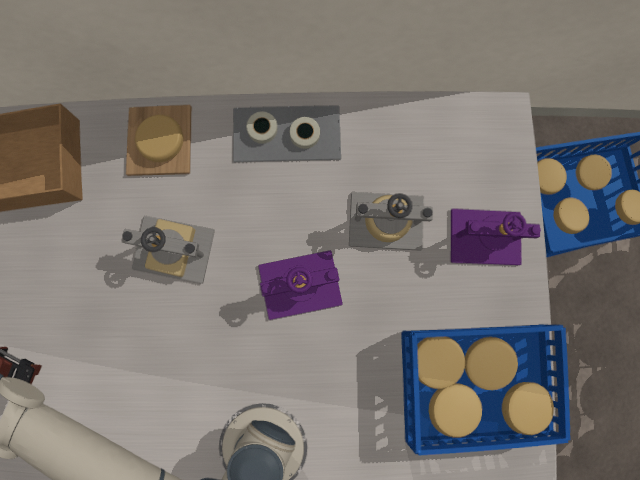

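View pics/side0.png

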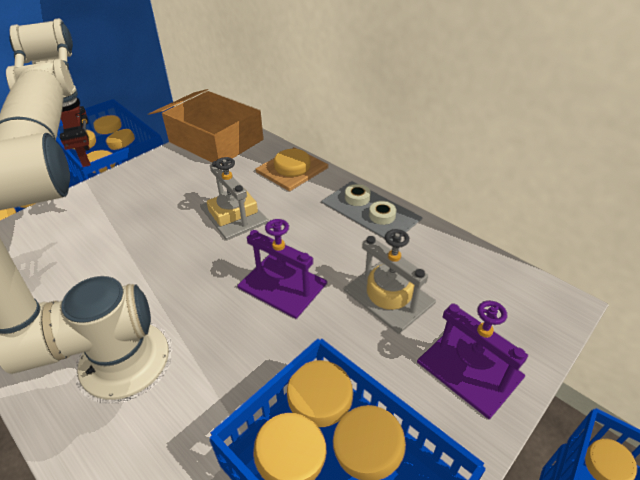

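The top view shows the round-cheese press in grey with its wheel at about (399,206). The block press has its wheel at (152,239), and the two purple presses are the look-alikes. In the side view the target wheel is at about (397,239). I'll measure it using triangulation, with depth as a check.

```bash
cat > h.py <<'E'
import numpy as np,cv2
from scipy.optimize import least_squares
def undist(d,uv):
    K=d["camera_matrix"]; D=np.array([d["k1"],0,0,0,0.])
    return cv2.undistortPoints(np.float64(uv).reshape(-1,1,2),K,D).reshape(-1,2)
def cloud(d,u0,u1,v0,v1):
    v,u=np.mgrid[v0:v1,u0:u1]; uv=np.c_[u.ravel(),v.ravel()]
    z=d["depth"][v0:v1,u0:u1].ravel().astype(float); n=undist(d,uv)
    P=np.c_[n[:,0]*z,-n[:,1]*z,-z]; V=d["view"]
    W=(P-V[:3,3])@V[:3,:3]
    k=z>0
    return W[k],uv[k],d["frame"][v0:v1,u0:u1].reshape(-1,3)[k]
def proj(d,p):
    c=d["view"][:3,:3]@p+d["view"][:3,3]
    return cv2.projectPoints(np.array([[c[0],-c[1],-c[2]]]),np.zeros(3),np.zeros(3),d["camera_matrix"],np.array([d["k1"],0,0,0,0.]))[0].ravel()
def wheel(d,box):
    W,uv,c=cloud(d,*box); k=(W[:,2]>.195)&(W[:,2]<.27)
    W,uv=W[k],uv[k]
    hull=cv2.convexHull(uv.astype(np.float32)); e=cv2.fitEllipse(hull)
    f=lambda q:np.hypot(W[:,0]-q[0],W[:,1]-q[1])
    (x,y),r=cv2.minEnclosingCircle(W[:,:2].astype(np.float32))
    return e,(x,y,r),np.percentile(W[:,2],[5,50,95]),len(W)
def tri(d1,p1,d2,p2):
    return least_squares(lambda p:np.r_[proj(d1,p)-p1,proj(d2,p)-p2],[.45,-.1,.2])
E
python3 - <<'E'
from h import *;import pickle
d=pickle.load(open("d0.pkl","rb"))
et=wheel(d["top"],(375,425,185,230));es=wheel(d["side"],(375,420,220,262))
print(et);print(es)
s=tri(d["top"],et[0][0],d["side"],es[0][0]);print(s.x,s.fun)
W,uv,c=cloud(d["top"],340,440,185,260)
for a,b in((.14,.175),(.05,.1),(.008,.02)):
    k=(W[:,2]>a)&(W[:,2]<b);r=cv2.minAreaRect(W[k][:,:2].astype(np.float32));print(a,k.sum(),np.median(W[k],0),r)
a=cv2.resize(d["top"]["frame"][180:255,340:440],(800,600),interpolation=cv2.INTER_CUBIC)
b=cv2.resize(d["side"]["frame"][215:325,340:440],(545,600),interpolation=cv2.INTER_CUBIC)
cv2.imwrite("pics/c.png",cv2.resize(np.hstack([a,b]),(800,357)))
E
```

```text
(((399.6455383300781, 205.17312622070312), (24.687387466430664, 25.433286666870117), 112.74254608154297), (0.5928539633750916, -0.3480730354785919, 0.029889658093452454), array([0.2149764 , 0.22032262, 0.22544502]), 430)
(((396.66717529296875, 238.03248596191406), (18.24611473083496, 24.353240966796875), 99.5488510131836), (0.5902138948440552, -0.3515264391899109, 0.030724093317985535), array([0.21251161, 0.21848536, 0.22272417]), 338)
[ 0.59395412 -0.34885769  0.21258397] [-0.12030096  0.1313319   0.17495422 -0.04072222]
0.14 825 [ 0.59097024 -0.32533105  0.1509713 ] ((0.5934038758277893, -0.34754905104637146), (0.18993280827999115, 0.036084964871406555), 85.29822540283203)
0.05 959 [ 0.56810767 -0.33982395  0.07720332] ((0.5909351706504822, -0.3458588123321533), (0.1218043863773346, 0.12570439279079437), 39.34137725830078)
0.008 1663 [ 0.55840557 -0.30897309  0.01435491] ((0.5897824168205261, -0.3606474995613098), (0.19581721723079681, 0.26484304666519165), 0.5018460154533386)
```

View pics/c.png

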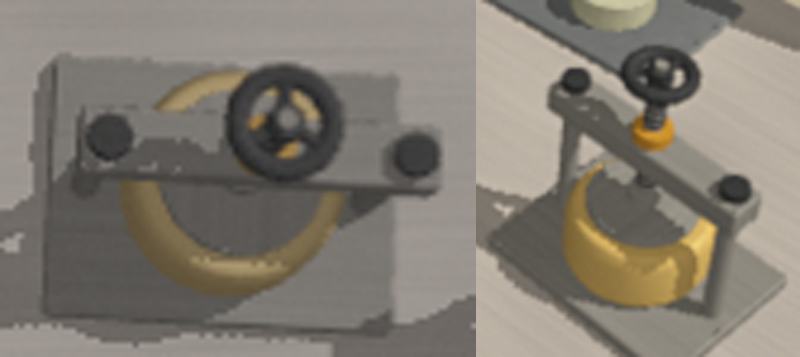

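The crop confirms the wheel stands over the round cheese. Triangulation gives the wheel at (0.594,-0.349,0.213), with residuals under 0.2 px. This agrees with the crossbar centre, the 60 mm diameter and the stated 215 mm height. Next I'll plan the wrist yaw and approach.

```bash
cat >> h.py <<'E'
C=np.array([.5935,-.3485,.213])
def Q(y): return np.array([0,np.cos(y/2),np.sin(y/2),0])  # tool down, yaw y about world z
E
python3 - <<'E'
from bench import *;from h import *
for y in np.arange(-3,3.2,.4):
    for dz in (0.,.12):
        q=inverse_kinematics(C+[0,0,dz-.012],Q(y)); 
        if dz==0: print(round(y,2),None if q is None else np.round(q,2))
        elif q is None: print('no high')
E
```

```text
-3.0 [-0.58  0.34  0.96 -0.    1.84 -2.29]
-2.6 None
no high
-2.2 None
no high
-1.8 None
no high
-1.4 [-0.58  0.34  0.96 -0.    1.84  2.39]
-1.0 [-0.58  0.34  0.96 -0.    1.84  1.99]
-0.6 [-0.58  0.34  0.96 -0.    1.84  1.59]
-0.2 [-0.58  0.34  0.96 -0.    1.84  1.19]
0.2 [-0.58  0.34  0.96 -0.    1.84  0.79]
0.6 [-0.58  0.34  0.96 -0.    1.84  0.39]
1.0 [-0.58  0.34  0.96 -0.    1.84 -0.01]
1.4 [-0.58  0.34  0.96 -0.    1.84 -0.41]
1.8 [-0.58  0.34  0.96 -0.    1.84 -0.81]
2.2 [-0.58  0.34  0.96 -0.    1.84 -1.21]
2.6 [-0.58  0.34  0.96 -0.    1.84 -1.61]
3.0 [-0.58  0.34  0.96 -0.    1.84 -2.01]
```

Run:
```python
from bench import *;from h import *
p=state()["ee_pos"]
move_l([p[0],p[1],.34],speed=.2)
move_to(C+[0,0,.11],Q(.2))
move_l(C+[0,0,-.012],speed=.08)
s=state();print(s["time"],s["ee_pos"],s["ft_force"],s["finger_gap"])
close();hold(.2)
s=state();print(s["time"],s["ee_pos"],s["ft_force"],s["finger_gap"],s["finger_force"])
d=get_image("side");cv2.imwrite("pics/g.png",cv2.resize(d["frame"][170:320,310:510],(800,600),interpolation=cv2.INTER_CUBIC))
```

```text
5.9333 [ 0.59369321 -0.34862276  0.20176463] [-0.13020128  0.05633551 -0.23419428] 0.08821166238954815
6.7333 [ 0.5933951  -0.34765926  0.20105833] [-1.93760085  5.70192772  1.12690362] 0.05725038817171744 29.759874469600618
```

View pics/g.png

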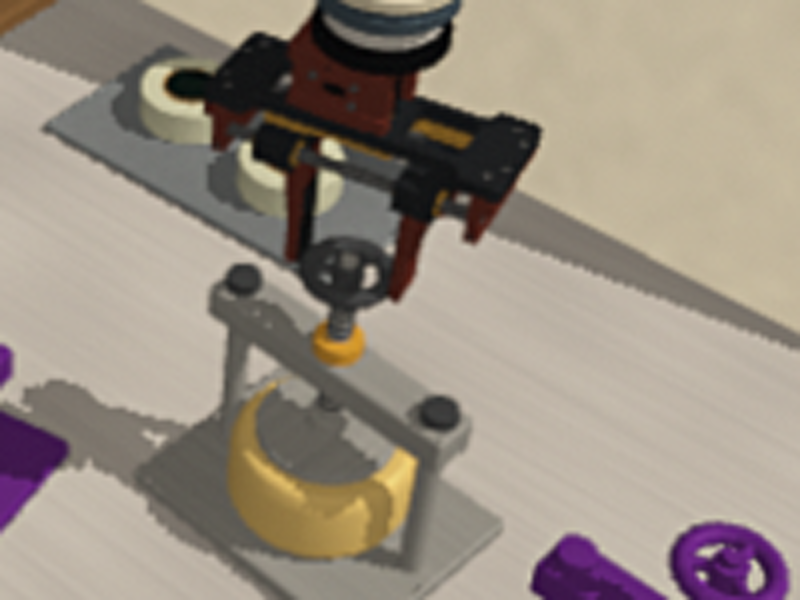

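The picture shows both fingers across the wheel, at about (300,250) and (400,280), and the gap of 57 mm fits a gripped rim. A small side force suggests the wheel is about 1 mm towards +y, so I'll shift the axis by that much. Then I'll turn in steps along the helix and watch the loads.

Run:
```python
from bench import *;from h import *
p=C+[0,.001,-.012]
for i in range(1,9):
    a=.18*i
    move_l(p+[0,0,.012*a],speed=.006,orientation=Q(.2+a))
    s=state();print(round(a,2),round(s["time"],2),np.round(s["ee_pos"]-p,4),np.round(s["ft_force"],1),np.round(s["moment"],2),round(s["finger_gap"],4))
    if np.linalg.norm(s["ft_force"])>50: print("STOP");break
d=get_image("side");cv2.imwrite("pics/t.png",cv2.resize(d["frame"][170:320,310:510],(800,600),interpolation=cv2.INTER_CUBIC))
```

```text
0.18 7.33 [-0.0001 -0.0001  0.0022] [-1.8  3.   1.9] [0.36 0.42 0.04] 0.0571
0.36 7.84 [-0.0001 -0.0001  0.0044] [-2.4  2.   2.3] [0.33 0.55 0.08] 0.0571
0.54 8.35 [-0.0001 -0.0001  0.0066] [-1.6  1.3  1.1] [0.25 0.57 0.07] 0.0574
0.72 8.86 [-0.0001 -0.0001  0.0087] [-2.3  1.5  1.2] [0.25 0.62 0.05] 0.0573
0.9 9.37 [-0.0001 -0.0001  0.0108] [-1.6  1.   1.7] [0.33 0.71 0.04] 0.0574
1.08 9.88 [-0.0001 -0.      0.013 ] [-2.6  2.   0.6] [0.22 0.71 0.02] 0.0573
1.26 10.38 [-0.0001 -0.0001  0.0151] [-3.9  0.9  1.9] [0.23 0.8  0.06] 0.0574
1.44 10.89 [-0.0001 -0.      0.0173] [-4.5  0.5  1.8] [0.17 0.74 0.03] 0.0572
```

View pics/t.png

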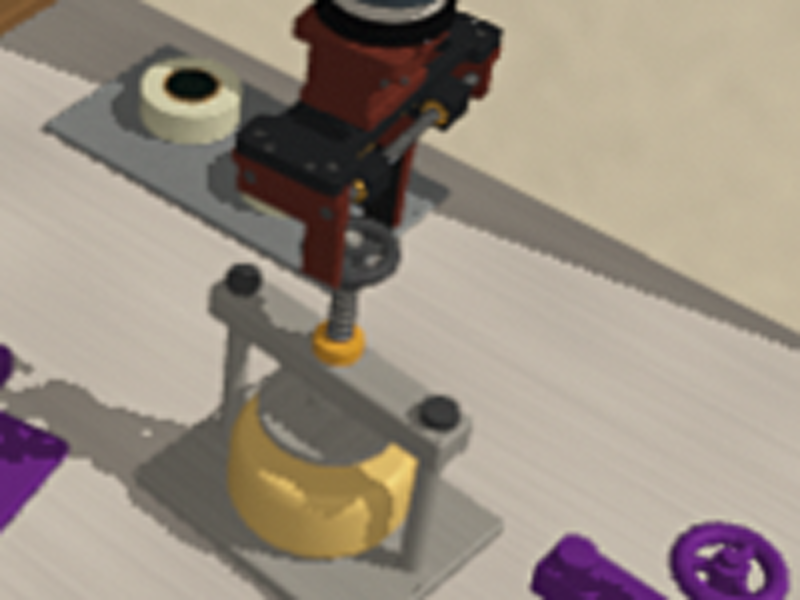

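The wheel, spindle and plate have visibly risen: more thread shows above the nut at (340,310), and the plate edge stands above the cheese at (300,430). I'll release, retreat, and measure the wheel and cheese again.

Run:
```python
from bench import *;from h import *;import pickle
gripper_open();hold(.2)
p=state()["ee_pos"];print(p,state()["finger_gap"],state()["ft_force"])
move_l(p+[0,0,.12],speed=.12)
t=p/np.hypot(p[0],p[1])*.45; t=np.array([.40,.0,.36])
move_to(t,Q(1.)); hold(.3)
d0=pickle.load(open("d0.pkl","rb"));d={n:get_image(n) for n in("top","side")}
a=wheel(d["top"],(375,430,180,230));b=wheel(d["side"],(375,422,210,262));print(a,b)
s=tri(d["top"],a[0][0],d["side"],b[0][0]);print(s.x,s.fun)
for q in(d0,d):
    f=q["side"]["frame"][255:312,350:430].astype(int);m=(f[:,:,2]-f[:,:,0]>60);v,u=np.nonzero(m);print(u.min(),u.max(),v.max(),m.sum())
cv2.imwrite("pics/e.png",np.hstack([cv2.resize(d[n]["frame"][170:320,340:440],(400,600),interpolation=cv2.INTER_CUBIC) for n in d]))
print(state()["time"],state()["ft_force"])
```

```text
[ 0.59348932 -0.34750989  0.21831361] 0.08765523059138064 [-0.3581001   0.03908738  0.2306785 ]
(((400.777587890625, 203.70089721679688), (24.910446166992188, 25.449586868286133), 144.09483337402344), (0.593237042427063, -0.3479083478450775, 0.029849037528038025), array([0.23073659, 0.23760458, 0.24248264]), 440) (((397.0814514160156, 233.86508178710938), (22.616456985473633, 23.591289520263672), 96.16402435302734), (0.5907427072525024, -0.3499763011932373, 0.030788274481892586), array([0.20347328, 0.23537198, 0.23977927]), 362)
[ 0.59431314 -0.34882346  0.22584139] [-0.28323701  0.30820872  0.41202049 -0.09642058]
18 63 53 947
18 63 53 1107
14.825 [-0.2204972  -0.65412251 -0.47356041]
```

View pics/e.png

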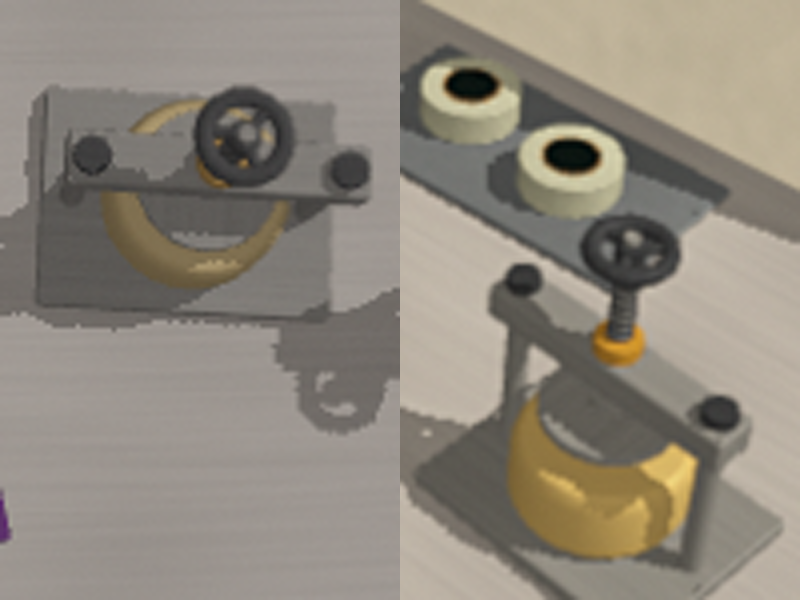

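The hand is clear. Depth in both views shows the wheel about 17 mm higher (0.2203→0.2376 and 0.2185→0.2354), which matches the 1.44 rad turned. The triangulated rise is only 13 mm because spindle pixels got into the side mask. The cheese outline hasn't moved (columns 18–63, bottom row 53 in both). I'll hand it in.

```bash
python3 -c "
from bench import *
print(job_done())"
```

```text
the job is handed in; nothing more can be done
None
```

I unscrewed the round-cheese press 1.44 rad, which lifted its plate about 17 mm; the cheese hasn't moved, the other press wasn't touched, and I let go and handed the job in at about 15 s (no verdict was returned).

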